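# Set and hold the working gap of a tweezer electrode

### The job

Get the sprung tweezer electrode ready for its test pulse: pick it up and, with its legs still well apart, hang its eye over the upright post of the white electrode chamber, fully down, so that its two steel discs sit in the chamber's trough. Then squeeze its grips until the discs' inner faces stand over the two long lines marked across the trough, 10 mm apart, hold that gap steady for at least two seconds and finish while still holding it there. Never pinch the discs together, and leave the beaker, dish, plain forceps and tape roll where they are.

Things in the scene. Friction and masses are not known exactly. Their poses are not given: they have to be found in the camera images.
- eye (a point): Centre of the eye of the loose tweezer electrode (60 g, 161 mm long, lying flat, legs open sideways): a steel ring 22 mm across, 8 mm high, 12 mm through hole; a black tail block with two brass pins behind it, two sprung steel legs ahead. Ring underside 4 mm below this point. z up; legs open: x from eye along the midline to the discs, y to the left leg.
- grip_mid (a point): Between the two black grips of the open tool, half-way up, 75 mm ahead of the eye; axes as eye. Each grip: 34 mm long (58 to 92 mm ahead of the eye), 16 mm high (underside 8 mm below this point, on the bench). Width over their outer faces here: 40.4 mm open (splayed, 42.8 mm at the front ends); 30.0 mm with the discs 10 mm apart, the faces then parallel.
- face_l (a point): Centre of the inner face of the left leg's upright steel disc (14 mm across, 2 mm thick), 118 mm ahead of the eye. The gap is the distance from here to face_r: 26.5 mm open; 1 mm less width over the grips closes it by about 1.6 mm. eye, grip_mid and this point are fixed to the left leg's part and turn with it.
- face_r (a point): Centre of the inner face of the right leg's disc.
- right_leg (a joint): Angle by which the legs are squeezed together about the eye's axis (rad): 0 sprung open, 0.14 at the 10 mm gap, stop at 0.21 (discs about 2 mm apart). The spring opens them: a squeeze at the grips takes 2.7 N to start and 6.4 N at the 10 mm gap. Squeezed by q, the tool's midline is turned by +q/2 about z from the x axis of eye.
- chamber: White electrode chamber fixed on the bench; origin under the middle of its base plate (176 x 74 mm, top 10 mm up); x from post to trough, y left, z up. The post is at x = -55 mm. The trough is x = 43 to 85 mm, 70 mm wide outside (cavity 48 to 78, 60 wide), floor z = 20, rim z = 34 mm; the leg rods rest on its near rim. Between them nothing is higher than 13 mm.
- seat (a point): Where eye lies when the tool hangs fully down on the post: on the post axis, 36 mm above the bench; axes as the chamber. The ring then sits on a white boss 17 mm across whose top is 4 mm below here; the steel pin above the boss is 8 mm across up to 11 mm above here, and its conical tip ends 20 mm above here.
- marks (a point): Midway between the two long black lines across the trough, at the height of the disc centres when the tool is hung (36 mm above the bench), 118 mm ahead of the post axis; axes as the chamber. The lines run along x at y = +5 and -5 mm, the left disc's inner face over the +y one, the right disc's over the other. Shorter ticks are only scale.
- beaker: 100 ml glass beaker, 54 mm wide, 68 mm high; origin at its underside. Bystander.
- petri: Closed petri dish, 90 mm wide, 14 mm high; origin at its underside. Bystander.
- forceps: Plain thin steel forceps without eye or grips, 123 mm long; origin at the underside. Bystander, not the tool for this job.
- tape_roll: Roll of tape lying flat, 84 mm across, 19 mm high; origin at its underside. Bystander.

How it is judged:
On the way, in this order (a step that is already met when the one before it is completed fails the run):
1. the tool hangs fully down on the post by its eye, discs in the trough, legs still open (gap over 14 mm) (horizontal distance between eye and seat below 0.004 m and z of eye in the frame of seat below 0.004 m and z of each of face_l, face_r in the frame of marks below 0.005 m and y of face_l in the frame of marks below 0.028 m and y of face_r in the frame of marks above -0.028 m and distance between face_l and face_r above 0.014 m), for 0.2 s.
2. the discs are squeezed to the marked 10 mm gap and held steady there for two seconds (distance between face_l and face_r between 0.0085 and 0.0115 m and velocity of joint right_leg between -0.05 and 0.05 rad/s and contact force between the fingers and tweezers above 2 N), for 2 s.
At the end, for the whole second after the job is handed in: The robot is still squeezing the grips (over 2 N), the disc gap is 10 mm within 1.5 mm and steady, each inner face is within 3 mm of its long line, and the eye is still fully down on the post (within 4 mm) with the discs in the trough (all of step 2 and y of face_l in the frame of marks between 0.002 and 0.008 m and y of face_r in the frame of marks between -0.008 and -0.002 m and z of each of face_l, face_r in the frame of marks below 0.005 m and horizontal distance between eye and seat below 0.004 m and z of eye in the frame of seat below 0.004 m); the arm keeps its last pose, push and grip.
It fails at once if the discs are pinched together (gap under 4 mm) (distance between face_l and face_r below 0.004 m).
It fails at once if a bystander is pushed away (over 30 mm) (distance of any of beaker, petri, forceps, tape_roll from where it was at the start of the episode above 0.03 m).
It also fails if it takes over 43 s, if anything falls off the work surface, if the arm or the gripper's body presses on something with over 40 N, if the wrist force passes 120 N, or if a joint passes its speed limit or range.

### The arm

A 7-joint arm with a two-finger parallel gripper is mounted at the origin on a cart in front of the work surface, level with it; the furniture and walls round the work are solid. World frame = base frame: x ahead of the robot, y to its left, z up, the work surface at z = 0. Lengths are in m, angles in rad, forces in N, time in s.
With the tool pointing down it reaches from about 0.4 to 0.85 m from the base axis. Payload 10.4 kg.
Tool frame: the origin (TCP) lies on the centre line of the jaws, within the pads' length; the fingertips stand 11 mm ahead of it and the grasp point (between the pads) lies 8 mm behind it; z points along the fingers, y is the line along which they close (so a half turn about z gives the same grasp; the last joint's range is limited). The gripper opens to 85 mm and grips with 20 to 120 N. Pads are 22 mm wide; open, the fingers measure 114 mm over their backs; the gripper's body (76 mm by 85 mm) begins 54 mm behind the grasp point. The pads swing forward as they close: fully open they stand 13 mm farther back than shut.
Start: joints at [1.14, 0.332, -0.065, 1.46, 0.022, 1.35, -0.088], TCP at [0.248, -0.574, 0.242] pointing down, gripper open.
Joint ranges: [-2.6, 2.6], [-0.5, 2.12], [-1.47, 1.34], [0.16, 2.42], [-1.27, 4.41], [0.06, 2.06], [-2.6, 2.6]. Speed limits (rad/s): [2.22, 2.22, 2.79, 2.79, 3.14, 3.14, 3.14].

### API

Orientations are given as a unit quaternion [w, x, y, z].
In Python, from workcell import telemetry, eyes, ticket gives the robot as it stands. The module is installed in compiled form; this text tells all that it offers.
- The arm moves only by the tool step_arm, never from a script. Its argument "series" is a list of rows, each a list of 3 entries, a list of its own where there are three numbers: the shift along the world's x, y, z in mm, then the turn, a rotation vector about the world's x, y, z in rad, then the finger opening in mm, from 0 to 85.4. In form: [[[x, y, z], [wx, wy, wz], gripper], ...]. A call has 1 to 5 rows; each row shifts and turns the commanded pose from where the row before left it; what a row does not reach is not made up. A row lasts 1/10 s, in which the tool goes at most 50 mm and 8.59 degrees, less where a joint would pass 70% of its speed; a pose out of reach is approached as far as the arm can. A call with a gripper value outside its range is refused whole. The fingers move at their own pace and stop on an object; "newtons" is the grip in N (left out, the last holds). Time passes only in rows, so rows that do not move let the fingers close. It gives the time, the measured TCP pose, the force, the opening and the grip force at its end, in the units of the state.
- telemetry.get_obs(): the state, without advancing time (a new reading comes with each control period).
- eyes.capture(name): name is "scene" or "top"; returns a dict with "image" (480x640x3 uint8, red, green, blue), "fx", "fy", "cx", "cy" (pixels), "k1" (the pictures are not rectified: a ray, as slopes to the right and down, at radius r is drawn at 1 + k1 r^2 times it, then the intrinsics apply), "xyz" and "rotation" of the camera in the world. Camera axes: x right, y up, looking along -z (the intrinsics and any distortion apply to the point x, -y, -z); pixel columns grow to the right and rows downward; lengths in m; the calibration is good to about 2 mm. A picture is of the moment at which its call begins. There is no depth.
- ticket.hand_in(): hands the job in; it is judged then, once.
Trained networks look in a picture, given as the dict that the camera call returned (one of the last four; its "shot" number tells which), for a name from the list of things; names that differ only in an ending like _2 or _b are one class to them, and where a whole thing is asked for, a point or a joint stands for the part that bears it (a point fixed in the world has none). Each returns a list of dicts, best first, with "conf" (0 to 1); they miss things now and then, are a little off and sometimes report something else, mostly with a low value. They report only what shows in the picture. A call takes as long as a camera call.
- eyes.boxes_of(picture, label): "xy" ([column, row] in pixels, amid what is visible of it).
- eyes.regions_of(picture, label): "mask" (480x640 bool, what is visible of it) and "xy" ([column, row] in pixels, amid what is visible of it).
- eyes.mark_of(picture, label): "xy" ([column, row] in pixels: a listed point, or the origin of a listed thing).
The state is a dict: "time": time; "joints": joint angles; "joint_velocities": joint speeds; "joint_efforts": joint torques, N m; "ee_pos": TCP position; "orientation": TCP orientation; "force": force on the tool from outside, world axes, zero at the start; "torque": the same for the moment, N m; "width": finger opening in m; "finger_force": force on a finger pad.
Only numpy, scipy, OpenCV 4.12 (cv2) and the standard library are available. Lean on these libraries where they do the work, as an engineer would, in place of code of your own. Each camera call takes 0.05 s, during which the arm holds its last target. There are 200 camera calls.

## Working session

There is one attempt and no reset: what is moved stays moved. The work goes in short steps, Python scripts to look and compute and a tool call to move; the robot and the scene stay as the last step left them, time stands still between calls to the robot, and variables do not carry over. Pictures are saved under pics/ and viewed, at most 10 in all, crops included, and the job is handed in when it is done.

Besides the shell and the picture viewer there is one more tool, called after "Request:" as name(argument=value, ...), one argument or row to a line, values as JSON. step_arm: Moves the arm, as the interface text tells. Its arguments: {"type":"object","properties":{"series":{"type":"array"},"newtons":{"type":"number"}},"required":["series"]}

```bash
mkdir -p pics; cat > h.py <<'E'
import numpy as np, cv2
from workcell import telemetry, eyes
def ray(p,uv):
    x=(uv[0]-p["cx"])/p["fx"]; y=(uv[1]-p["cy"])/p["fy"]
    a,b=x,y
    for _ in range(20):
        s=1+p["k1"]*(a*a+b*b); a,b=x/s,y/s
    R=np.array(p["rotation"]); 
    if R.size==4:
        from scipy.spatial.transform import Rotation as Ro
        q=R; R=Ro.from_quat([q[1],q[2],q[3],q[0]]).as_matrix()
    return np.array(p["xyz"]),R.reshape(3,3)@np.array([a,-b,-1])
def at_z(p,uv,z):
    o,d=ray(p,uv); return o+d*(z-o[2])/d[2]
def tri(ps,uvs):
    A=np.zeros((3,3));B=np.zeros(3)
    for p,uv in zip(ps,uvs):
        o,d=ray(p,uv); d=d/np.linalg.norm(d); M=np.eye(3)-np.outer(d,d); A+=M;B+=M@o
    X=np.linalg.solve(A,B)
    return X,[np.linalg.norm(np.cross(X-ray(p,u)[0],ray(p,u)[1]/np.linalg.norm(ray(p,u)[1]))) for p,u in zip(ps,uvs)]
def save(p,f,box=None,s=1):
    im=p["image"][...,::-1]
    if box: im=im[box[1]:box[3],box[0]:box[2]]
    cv2.imwrite("pics/"+f,cv2.resize(im,None,fx=s,fy=s,interpolation=cv2.INTER_CUBIC))
E
python3 - <<'E'
from h import *
P={n:eyes.capture(n) for n in("scene","top")}
for n,p in P.items():
    save(p,n+"0.png"); print(n,p["xyz"],p["rotation"],p["fx"],p["k1"])
Z=dict(eye=.004,grip_mid=.008,face_l=.008,face_r=.008,seat=.036,marks=.036,chamber=0,beaker=0,petri=0,forceps=0,tape_roll=0)
Z.update(eye=.008)
for l,z in Z.items():
    for n,p in P.items():
        for m in eyes.mark_of(p,l)[:2]:
            print(l,n,np.round(m["xy"],1),round(m["conf"],2),np.round(at_z(p,m["xy"],z),4))
print(telemetry.get_obs())
E
```

```text
scene [-0.0324291   0.50230753  0.59999385] [-0.37393125 -0.17942297  0.41923678  0.80760346] 434.9687284749468 0.022325583770914235
top [0.39414142 0.01588207 1.34868934] [-0.70369115 -0.03722749  0.02910095  0.70893301] 566.6482535480275 -0.03868585875955745
eye scene [284.8 289.4] 0.7 [0.494  0.1217 0.008 ]
eye top [271.9 251.2] 0.81 [0.5017 0.1155 0.008 ]
eye top [376.7 257.4] 0.18 [ 0.485  -0.1329  0.008 ]
grip_mid scene [255.7 276.2] 0.84 [0.5643 0.1437 0.008 ]
grip_mid scene [149.  341.4] 0.27 [0.5376 0.3818 0.008 ]
grip_mid top [260.7 224.5] 0.63 [0.5659 0.1422 0.008 ]
grip_mid top [451.5 208.3] 0.28 [ 0.6012 -0.3139  0.008 ]
face_l scene [242.8 264.5] 0.56 [0.6135 0.1434 0.008 ]
face_l top [252.1 208.1] 0.76 [0.6056 0.1629 0.008 ]
face_l top [254.8 203.6] 0.59 [0.6165 0.1565 0.008 ]
face_r scene [242.8 264.5] 0.56 [0.6135 0.1434 0.008 ]
face_r top [252.1 208.1] 0.76 [0.6056 0.1629 0.008 ]
face_r top [254.8 203.6] 0.59 [0.6165 0.1565 0.008 ]
seat scene [397.4 238. ] 0.58 [ 0.4442 -0.157   0.036 ]
seat top [383.1 278.2] 0.86 [ 0.4348 -0.1437  0.036 ]
seat top [376.7 254.1] 0.5
[... 838 characters left out ...]
': array([ 1.14040074,  0.33215694, -0.0647149 ,  1.46009047,  0.02161985,
        1.34992048, -0.0884728 ]), 'joint_velocities': array([ 0.00072659, -0.00013337,  0.00266933, -0.0013037 , -0.00111703,
       -0.00079788, -0.00109339]), 'joint_efforts': array([-4.92691815e-04, -6.25233364e+01,  4.89509501e-02, -3.91835189e+01,
        1.64078915e-02,  1.86201338e-03, -3.76812932e-05]), 'ee_pos': array([ 0.24789239, -0.57375713,  0.24236903]), 'orientation': array([5.83415571e-05, 9.79279833e-01, 2.02511743e-01, 1.45085724e-05]), 'force': array([ 0.14419852, -0.17305239, -1.33252303]), 'torque': array([-0.00770263, -0.01673872,  0.01104854]), 'finger_force': 0.0, 'width': 0.08515686182951299}
```

```bash
python3 - <<'E'
from h import *
import cv2
a=cv2.imread("pics/scene0.png")[190:340,200:440]; b=cv2.imread("pics/top0.png")[180:310,220:420]
a=cv2.resize(a,(480,300),interpolation=3); b=cv2.resize(b,(800,520),interpolation=3)
cv2.imwrite("pics/b.png",b); cv2.imwrite("pics/a.png",cv2.resize(a,(800,500),interpolation=3))
E
```

```text
(no output)
```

View pics/a.png

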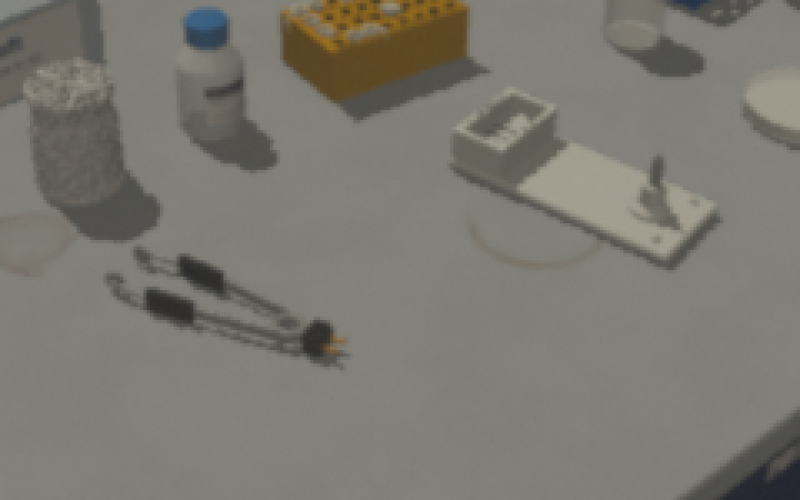

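View pics/b.png

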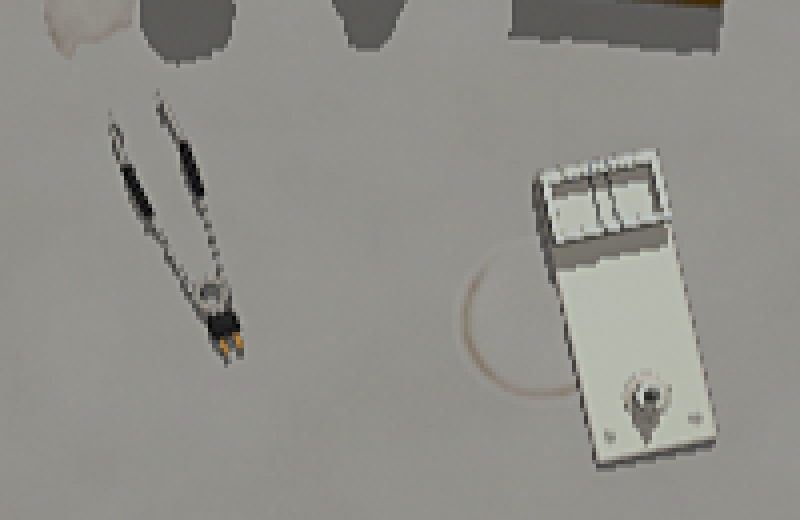

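The top crop shows the tool with its eye at about (273,253), its grips around (261,225) and its discs around (255,211). The chamber post is at (382,278) and the trough middle at (371,229.5). The scene view agrees. I'll refine these from the masks and hand picks.

```bash
python3 - <<'E'
from h import *
P={n:eyes.capture(n) for n in("scene","top")}
t,s=P["top"],P["scene"]
pk=dict(eye=((272.8,253),(286,288)),gl=((254.25,227.5),(250.7,281.5)),gr=((267.75,222.5),(260.3,271.6)),grip=((261,225),(255.5,276.5)))
for k,(a,b) in pk.items():
    print(k,np.round(at_z(t,a,.008),4),np.round(at_z(s,b,.008),4),[np.round(x,4) for x in tri([t,s],[a,b])])
ang=lambda d:np.degrees(np.arctan2(d[1],d[0]))
print("tool yaw",ang(at_z(t,pk["grip"][0],.008)-at_z(t,pk["eye"][0],.008)),ang(at_z(s,pk["grip"][1],.008)-at_z(s,pk["eye"][1],.008)))
q=lambda x,y:(x/4+220,y/4+180)
# chamber base right edge (plate top z=.01) and rear edge, trough rim lines
for n,a,b,z in(("right",(675,240),(714,440),.01),("left",(557,275),(597,463),.01),("rear",(714,442),(597,465),.01),("rimfront",(540,177),(657,152),.034),("rimnear",(553,240),(670,222),.034)):
    print(n,ang(at_z(t,q(*b),z)-at_z(t,q(*a),z)))
print("boss",at_z(t,q(645,390),.032),"trough c",at_z(t,q(604,196),.034))
for n,p in P.items():
  for l in("eye","grip_mid","chamber","seat","marks"):
    for m in eyes.mark_of(p,l)[:1]: print(n,l,np.round(m["xy"],1),round(m["conf"],2))
E
```

```text
eye [0.4974 0.1134 0.008 ] [0.4957 0.1173 0.008 ] [array([0.4983, 0.1144, 0.0043]), array([0.0009, 0.0009])]
gl [0.5588 0.1576 0.008 ] [0.557  0.1608 0.008 ] [array([0.5596, 0.1585, 0.0049]), array([0.0007, 0.0007])]
gr [0.5705 0.1254 0.008 ] [0.5705 0.128  0.008 ] [array([0.5714, 0.1263, 0.0064]), array([0.001, 0.001])]
grip [0.5647 0.1415 0.008 ] [0.5638 0.1445 0.008 ] [array([0.5655, 0.1425, 0.0056]), array([0.0009, 0.0009])]
tool yaw 22.698634506463282 21.786614275842805
right -170.1324157043401
left -168.87849263532095
rear 100.61440601448798
rimfront -78.32751384397915
rimnear -81.67755169156771
boss [ 0.43662675 -0.13993166  0.032     ] trough c [ 0.54980244 -0.11791108  0.034     ]
scene eye [286.7 286.1] 0.84
scene grip_mid [255.2 276.8] 0.83
scene chamber [373.5 248.6] 0.62
scene seat [394.6 239. ] 0.65
scene marks [352.3 221.6] 0.77
top eye [272. 251.] 0.71
top grip_mid [260.5 223.6] 0.7
top seat [380.9 276.2] 0.75
top marks [371.1 227.6] 0.79
```

Request:
step_arm(
  series=[
    [[20, 50, 0], [0, 0, 0], 85],
    [[20, 46, 0], [0, 0, 0], 85],
    [[20, 46, 0], [0, 0, 0], 85],
    [[20, 46, 0], [0, 0, 0], 85],
    [[20, 46, 0], [0, 0, 0], 85],
  ],
  newtons=20,
)

```text
time: 2.3
ee_pos: [0.3467, -0.342, 0.2426]
orientation: [0.0, 0.979, 0.202, 0.0]
force: [1.8, -0.7, 1.4]
width: 0.0853
finger_force: 0.0
```

Request:
step_arm(
  series=[
    [[21, 45, 0], [0, 0, 0], 70],
    [[21, 45, 0], [0, 0, 0], 70],
    [[21, 45, 0], [0, 0, 0], 70],
    [[21, 45, 0], [0, 0, 0], 70],
    [[21, 45, 0], [0, 0, 0], 70],
  ],
)

```text
time: 2.8
ee_pos: [0.4517, -0.1171, 0.2427]
orientation: [0.0, 0.979, 0.202, 0.0]
force: [0.4, -0.6, -0.1]
width: 0.0697
finger_force: 0.0
```

Request:
step_arm(
  series=[
    [[21, 45, 0], [0, 0, 0], 70],
    [[21, 45, 0], [0, 0, 0], 70],
    [[21, 45, 0], [0, 0, 0], 70],
    [[21, 45, 0], [0, 0, 0], 70],
    [[21, 45, -20], [0, 0, -0.02], 70],
  ],
)

```text
time: 3.3
ee_pos: [0.5568, 0.1055, 0.2259]
orientation: [0.0, 0.981, 0.192, 0.002]
force: [-0.8, -0.5, 1.1]
width: 0.0701
finger_force: 0.0
```

Request:
step_arm(
  series=[
    [[7, 32, -30], [0, 0, 0], 60],
    [[0, 0, -40], [0, 0, 0], 60],
    [[0, 0, -40], [0, 0, 0], 60],
    [[0, 0, -30], [0, 0, 0], 60],
    [[0, 0, 0], [0, 0, 0], 60],
  ],
)

```text
time: 3.8
ee_pos: [0.5593, 0.1343, 0.0797]
orientation: [-0.0, 0.981, 0.193, -0.003]
force: [-1.1, -0.4, 0.2]
width: 0.0605
finger_force: 0.0
```

Request:
step_arm(
  series=[
    [[5, 8, -20], [0, 0, 0], 60],
    [[0, 0, -20], [0, 0, 0], 60],
    [[0, 0, 0], [0, 0, 0], 60],
  ],
)

```text
time: 4.1
ee_pos: [0.5663, 0.1429, 0.0432]
orientation: [0.0, 0.981, 0.193, -0.001]
force: [0.5, -0.5, 0.2]
width: 0.06
finger_force: 0.0
```

```bash
python3 - <<'E'
from h import *
s=eyes.capture("scene");t=eyes.capture("top")
a=cv2.resize(s["image"][220:330,190:330,::-1],(600,470),interpolation=3)
cv2.imwrite("pics/c1.png",a)
print(telemetry.get_obs()["ee_pos"])
E
```

```text
[0.56752894 0.14320196 0.04530391]
```

View pics/c1.png

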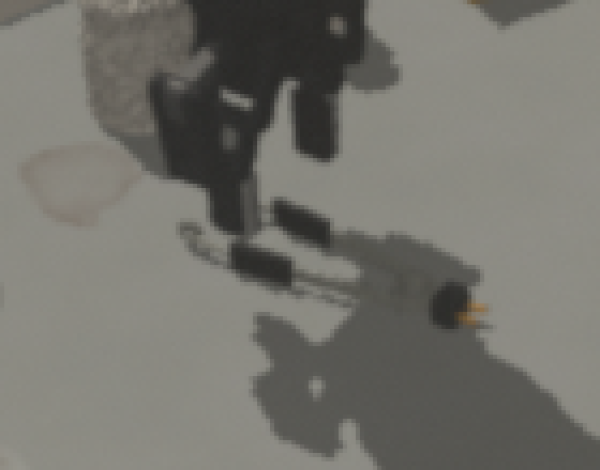

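The fingers straddle the grips: the left fingertip is at crop (232,230) and the right at (320,155), with the grips at (262,265) and (301,223). I'll check the scene camera's bias against the known TCP.

```bash
python3 - <<'E'
from h import *
s=eyes.capture("scene")
c=lambda x,y:(190+x*140/600,220+y*110/470)
for z in(.036,.040): print(at_z(s,c(276,193),z))
print("grip",at_z(s,c(281,245),.008), "ends",[at_z(s,c(*u),.012) for u in((233,255),(293,275),(274,208),(330,237))])
E
```

```text
[0.56628126 0.14338906 0.036     ]
[0.56203504 0.14593461 0.04      ]
grip [0.56148696 0.14592288 0.008     ] ends [array([0.56583872, 0.16987333, 0.012     ]), array([0.53604072, 0.15609403, 0.012     ]), array([0.58268521, 0.13538902, 0.012     ]), array([0.54746369, 0.1269344 , 0.012     ])]
```

Request:
step_arm(
  series=[
    [[-4, 0, -15], [0, 0, 0], 60],
    [[0, 0, -17], [0, 0, 0], 60],
    [[0, 0, 0], [0, 0, 0], 60],
    [[0, 0, 0], [0, 0, 0], 50],
  ],
)

```text
time: 4.65
ee_pos: [0.5623, 0.143, 0.011]
orientation: [-0.0, 0.981, 0.193, -0.001]
force: [0.4, -0.2, 0.4]
width: 0.0503
finger_force: 0.0
```

Close gradually to 35 mm (gap ≈ 18 mm).

Request:
step_arm(
  series=[
    [[0, 0, 0], [0, 0, 0], 42],
    [[0, 0, 0], [0, 0, 0], 39],
    [[0, 0, 0], [0, 0, 0], 37],
    [[0, 0, 0], [0, 0, 0], 36],
    [[0, 0, 0], [0, 0, 0], 36],
  ],
)

```text
time: 5.15
ee_pos: [0.5634, 0.1435, 0.0126]
orientation: [-0.0, 0.981, 0.193, 0.001]
force: [-1.5, 1.3, 7.4]
width: 0.0363
finger_force: 5.8
```

Request:
step_arm(
  series=[
    [[0, 0, 2], [0, 0, 0], 36],
    [[0, 0, 0], [0, 0, 0], 35.5],
    [[0, 0, 0], [0, 0, 0], 35],
  ],
)

```text
time: 5.45
ee_pos: [0.5627, 0.1429, 0.0135]
orientation: [0.0, 0.981, 0.193, -0.0]
force: [0.0, -0.8, 0.6]
width: 0.035
finger_force: 4.3
```

Request:
step_arm(
  series=[
    [[0, 0, 8], [0, 0, 0], 35],
    [[0, 0, 15], [0, 0, 0], 35],
    [[0, 0, 20], [0, 0, 0], 35],
    [[0, 0, 20], [0, 0, -0.05], 35],
    [[0, 0, 20], [0, 0, -0.05], 35],
  ],
)

```text
time: 5.95
ee_pos: [0.563, 0.1433, 0.0988]
orientation: [-0.0, 0.99, 0.143, 0.001]
force: [-0.5, 0.3, -0.4]
width: 0.0352
finger_force: 4.3
```

Request:
step_arm(
  series=[
    [[-8, -38, 0], [0, 0, -0.05], 35],
    [[-8, -38, 0], [0, 0, -0.05], 35],
    [[-8, -38, 0], [0, 0, 0], 35],
    [[-8, -38, 0], [0, 0, 0], 35],
    [[-8, -38, 0], [0, 0, 0], 35],
  ],
)

```text
time: 6.45
ee_pos: [0.5227, -0.0482, 0.0981]
orientation: [0.0, 0.996, 0.094, 0.001]
force: [-0.1, -0.4, -0.4]
width: 0.0348
finger_force: 4.3
```

Request:
step_arm(
  series=[
    [[-8, -35, 0], [0, 0, 0], 35],
    [[-4, -20, 0], [0, 0, 0], 35],
    [[0, 0, 0], [0, 0, 0], 35],
    [[0, 0, 0], [0, 0, 0], 35],
  ],
)

```text
time: 6.85
ee_pos: [0.5112, -0.1017, 0.0977]
orientation: [0.0, 0.996, 0.094, 0.001]
force: [0.2, 0.7, -1.5]
width: 0.0352
finger_force: 4.3
```

```bash
python3 - <<'E'
from h import *
s=eyes.capture("scene");t=eyes.capture("top")
a=cv2.resize(s["image"][160:280,310:440,::-1],(433,400),interpolation=3)
b=cv2.resize(t["image"][190:300,310:430,::-1],(436,400),interpolation=3)
cv2.imwrite("pics/c2.png",cv2.resize(np.hstack([a,b[:,:360]]),None,fx=1,fy=1))
for n,p in(("s",s),("t",t)):
  for l in("eye","grip_mid","seat","marks"):
    for m in eyes.mark_of(p,l)[:2]: print(n,l,np.round(m["xy"],1),round(m["conf"],2))
o=telemetry.get_obs();print(o["ee_pos"],o["orientation"],o["width"])
E
```

```text
s eye [390.5 224.9] 0.67
s grip_mid [358.9 211.7] 0.73
s grip_mid [350.6 226.2] 0.22
s seat [395.7 240.6] 0.94
s seat [372.6 247.2] 0.59
s marks [352.9 224.3] 0.71
[ 0.51085506 -0.10162967  0.09663656] [-9.46707074e-06  9.95574138e-01  9.39794405e-02 -3.36546380e-05] 0.03491844549567715
```

View pics/c2.png

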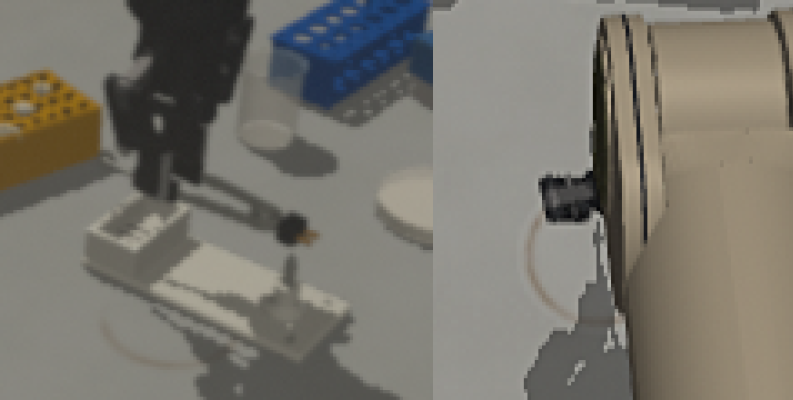

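The tool is held level, with its tail block at crop (290,228) and the post below it. The arm hides the tool in the top view. Next I'll overlay a chamber model on both stored start images to refine the seat pose.

```bash
cat >> h.py <<'E'
from scipy.optimize import least_squares
from scipy.spatial.transform import Rotation as Ro
def proj(p,X):
    R=np.array(p["rotation"],float)
    R=Ro.from_quat(R[[1,2,3,0]]).as_matrix() if R.size==4 else R.reshape(3,3)
    c=(np.atleast_2d(X)-p["xyz"])@R; a=c[:,0]/-c[:,2]; b=-c[:,1]/-c[:,2]; s=1+p["k1"]*(a*a+b*b)
    return np.c_[p["fx"]*a*s+p["cx"],p["fy"]*b*s+p["cy"]]
def chamber(x,y,w):
    c,s=np.cos(w),np.sin(w); R=np.array([[c,-s,0],[s,c,0],[0,0,1]])
    return lambda L:(np.atleast_2d(L)/1000.)@R.T+[x,y,0]   # local mm, origin chamber base
E
cat > ov.py <<'E'
from h import *
import sys
S=eyes.capture("scene");T=eyes.capture("top")
S["image"]=cv2.imread("pics/scene0.png")[...,::-1];T["image"]=cv2.imread("pics/top0.png")[...,::-1]
x,y,w=map(float,sys.argv[1:4]); w=np.radians(w)
ch=chamber(x-(-.055)*np.cos(w),y+.055*np.sin(w),w)
def draw(p,box,k):
    im=cv2.resize(p["image"][box[1]:box[3],box[0]:box[2],::-1],None,fx=k,fy=k,interpolation=3)
    def pl(L,col,cl=True):
        q=((proj(p,ch(L))-[box[0],box[1]]+.5)*k).astype(int); cv2.polylines(im,[q.reshape(-1,1,2)],cl,col,1)
    r=lambda a,b,c,z:[[a,-c,z],[b,-c,z],[b,c,z],[a,c,z]]
    pl(r(-88,88,37,10),(0,0,255)); pl(r(43,85,35,34),(0,255,0)); pl(r(48,78,30,34),(255,255,0)); pl([[-55,0,10],[-55,0,56]],(255,0,255),False)
    t=np.linspace(0,6.28,24); pl(np.c_[-55+8.5*np.cos(t),8.5*np.sin(t),32+0*t],(0,128,255))
    return im
a=draw(S,(330,205,425,285),4.2); b=draw(T,(345,205,410,305),4.2)
h=max(a.shape[0],b.shape[0]); pad=lambda i:cv2.copyMakeBorder(i,0,h-i.shape[0],0,0,0)
cv2.imwrite("pics/%s.png"%sys.argv[4],np.hstack([pad(a),pad(b)]))
for n,p in(("S",S),("T",T)): print(n,proj(p,ch([[-55,0,36],[63,0,36],[0,0,0]])).round(1).tolist())
E
python3 ov.py 0.4362 -0.141 10.8 d1
python3 - <<'E'
from h import *
s=eyes.capture("scene")
e=[m["xy"] for m in eyes.mark_of(s,"eye")[:1]]
for uv in e+[(390.5,224.9)]: print(uv,at_z(s,uv,.091))
print("exp eye px",proj(s,[[.4372,-.1157,.091]]))
E
```

```text
S [[395.4, 242.3], [351.6, 223.2], [372.8, 245.8]]
T [[381.9, 277.6], [371.5, 227.9], [375.4, 255.5]]
[388.4, 222.2] [ 0.44824529 -0.12202595  0.091     ]
(390.5, 224.9) [ 0.43849292 -0.11772419  0.091     ]
exp eye px [[390.31983845 225.50477741]]
```

View pics/d1.png

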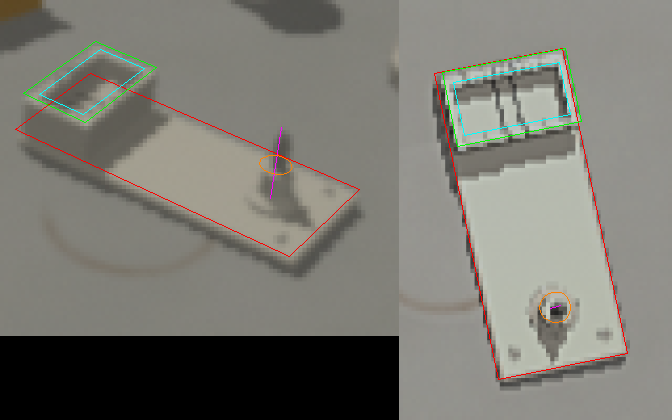

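In the top view the model fits to within 0.5 px. The scene view is offset by about 1.5 px, which is its calibration bias. Moving over the post and lowering to just above the pin tip.

Request:
step_arm(
  series=[
    [[-1, -12, 0], [0, 0, 0], 35],
    [[-2, -12, 0], [0, 0, 0], 35],
    [[0, 0, -12], [0, 0, 0], 35],
    [[0, 0, -10], [0, 0, 0], 35],
    [[0, 0, 0], [0, 0, 0], 35],
  ],
)

```text
time: 8.05
ee_pos: [0.5065, -0.1254, 0.0726]
orientation: [-0.001, 0.996, 0.094, -0.001]
force: [0.4, -0.3, -1.0]
width: 0.0353
finger_force: 4.3
```

```bash
python3 - <<'E'
from h import *
s=eyes.capture("scene")
save(s,"e1.png",(330,180,430,270),8)
for m in eyes.mark_of(s,"eye")[:1]+eyes.mark_of(s,"seat")[:1]: print(np.round(m["xy"],1),m["conf"])
o=telemetry.get_obs();print(o["ee_pos"],o["force"]); X=o["ee_pos"]
c=X+np.array([-.0722,-.01375,-.0055]);print(c,"px of expected eye",proj(s,[c])); print("tip px",proj(s,[[.4362,-.141,.056],[.4352,-.1375,.056]]))
E
```

```text
[396.7 228.2] 0.91
[396.8 240.3] 0.73
[ 0.50786395 -0.12537389  0.07453613] [ 0.52841281 -0.10762694 -1.15087293]
[ 0.43566395 -0.13912389  0.06903613] px of expected eye [[396.91107862 230.42083511]]
tip px [[396.53922473 234.91839261]
 [395.82625118 235.70975032]]
```

View pics/e1.png

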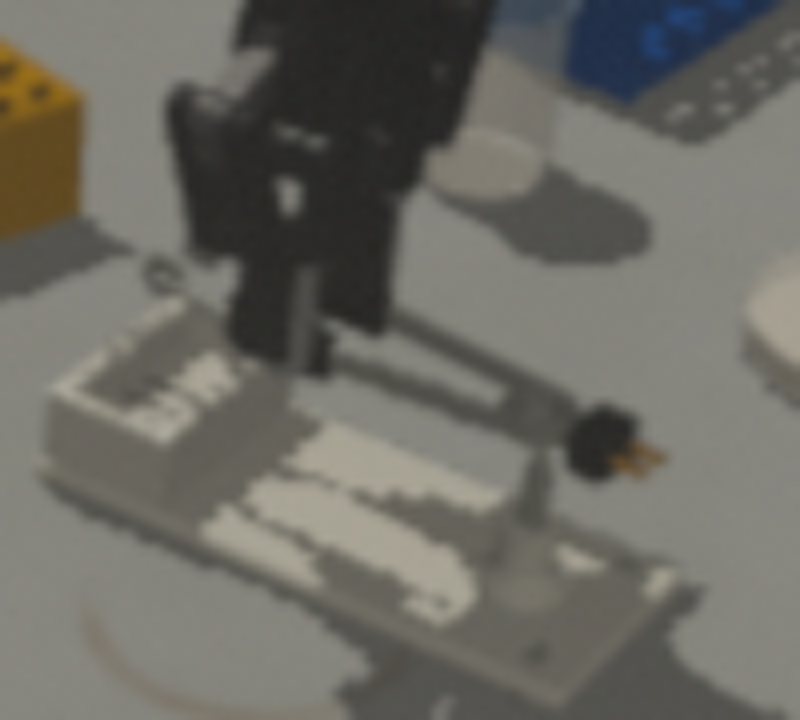

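The ring shows at crop (537,410) and the pin tip at (541,450). The ring needs to go about 2 mm to the image's right, so I'm applying that and lowering gently.

Request:
step_arm(
  series=[
    [[-1.5, -1, 0], [0, 0, 0], 35],
    [[0, 0, -6], [0, 0, 0], 35],
    [[0, 0, -6], [0, 0, 0], 35],
    [[0, 0, 0], [0, 0, 0], 35],
  ],
)

```text
time: 8.6
ee_pos: [0.5057, -0.1268, 0.0616]
orientation: [-0.0, 0.996, 0.094, -0.001]
force: [0.0, -0.4, -0.6]
width: 0.0352
finger_force: 4.3
```

```bash
python3 - <<'E'
from h import *
s=eyes.capture("scene")
save(s,"e2.png",(360,205,420,265),10)
for m in eyes.mark_of(s,"eye")[:1]+eyes.mark_of(s,"seat")[:1]: print(np.round(m["xy"],1),m["conf"])
o=telemetry.get_obs();print(o["ee_pos"],o["force"])
E
```

```text
[395.8 234.9] 0.57
[395.8 241.5] 0.55
[ 0.50634871 -0.12681125  0.06261217] [ 0.126819    0.10165853 -0.18882081]
```

View pics/e2.png

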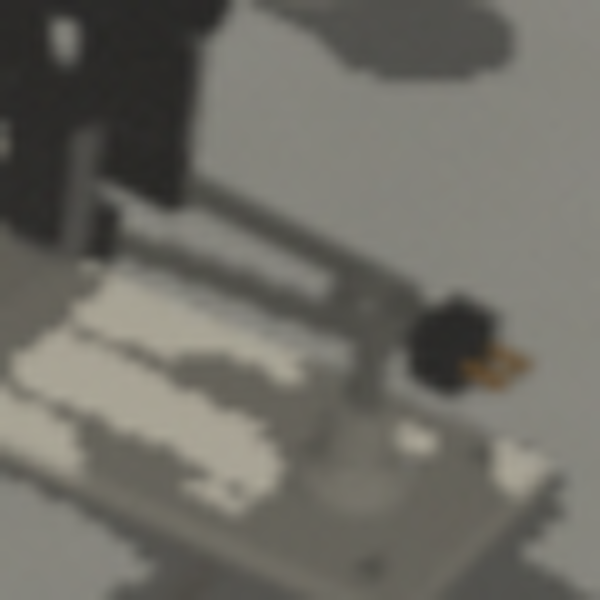

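The ring at (367,295) is centred on the pin at (368,350), and the tip looks to be in the hole. Lowering with force checks.

Request:
step_arm(
  series=[
    [[0, 0, -3], [0, 0, 0], 35],
    [[0, 0, -3], [0, 0, 0], 35],
    [[0, 0, -3], [0, 0, 0], 35],
    [[0, 0, 0], [0, 0, 0], 35],
  ],
)

```text
time: 9.15
ee_pos: [0.506, -0.1268, 0.0531]
orientation: [-0.0, 0.996, 0.094, -0.0]
force: [0.9, -1.0, -1.4]
width: 0.0351
finger_force: 4.3
```

Request:
step_arm(
  series=[
    [[0, 0, -3], [0, 0, 0], 35],
    [[0, 0, -3], [0, 0, 0], 35],
    [[0, 0, -3], [0, 0, 0], 35],
    [[0, 0, 0], [0, 0, 0], 35],
  ],
)

```text
time: 9.55
ee_pos: [0.506, -0.1268, 0.0442]
orientation: [-0.0, 0.996, 0.094, -0.0]
force: [-0.5, -0.2, -1.2]
width: 0.0351
finger_force: 4.3
```

```bash
python3 - <<'E'
from h import *
s=eyes.capture("scene")
save(s,"e3.png",(330,195,410,265),10)
for m in eyes.mark_of(s,"eye")[:1]+eyes.mark_of(s,"seat")[:1]: print(np.round(m["xy"],1),m["conf"])
o=telemetry.get_obs();print(o["ee_pos"],o["force"],o["time"])
E
```

```text
[395.1 240.1] 0.88
[394.4 241. ] 0.73
[ 0.50637473 -0.12687301  0.04469335] [-0.87422157  0.1650052   0.20231541] 9.7
```

View pics/e3.png

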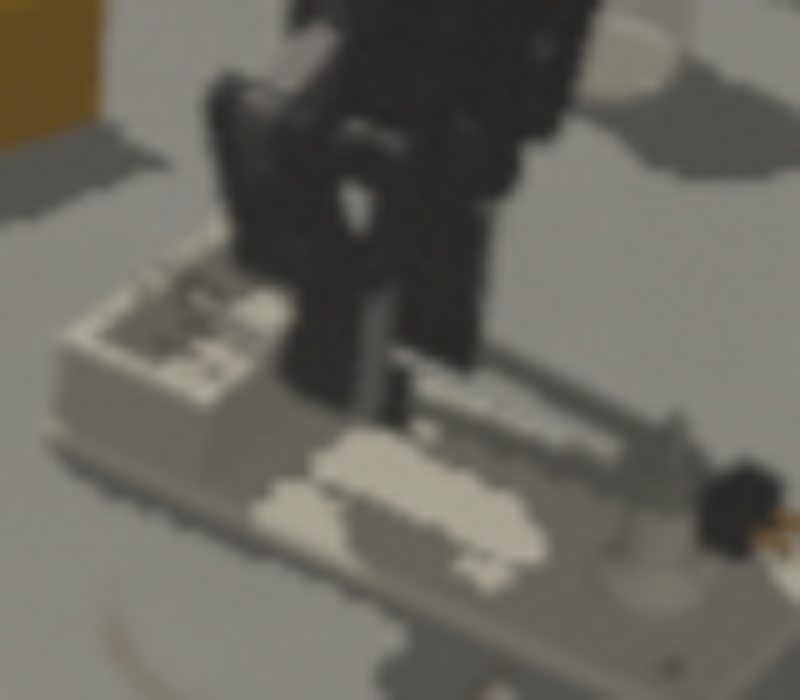

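The pin now stands through the ring, with its tip at (678,420), and the discs are in the trough at about (205,295). Lowering until it rests.

Request:
step_arm(
  series=[
    [[0, 0, -2], [0, 0, 0], 35],
    [[0, 0, 0], [0, 0, 0], 35],
    [[0, 0, -1.5], [0, 0, 0], 35],
    [[0, 0, 0], [0, 0, 0], 35],
    [[0, 0, 0], [0, 0, 0], 35],
  ],
)

```text
time: 10.2
ee_pos: [0.5063, -0.1269, 0.0411]
orientation: [0.0, 0.996, 0.094, -0.0]
force: [0.1, -0.6, -1.0]
width: 0.0349
finger_force: 4.3
```

Request:
step_arm(
  series=[
    [[0, 0, -1], [0, 0, 0], 35],
    [[0, 0, 0], [0, 0, 0], 35],
    [[0, 0, -1], [0, 0, 0], 35],
    [[0, 0, 0], [0, 0, 0], 35],
  ],
)

```text
time: 10.6
ee_pos: [0.5066, -0.1269, 0.0395]
orientation: [0.0, 0.996, 0.094, 0.0]
force: [-1.4, 0.1, 5.4]
width: 0.035
finger_force: 4.5
```

Request:
step_arm(
  series=[
    [[0, 0, -1], [0, 0, 0], 35],
    [[0, 0, 0], [0, 0, 0], 35],
    [[0, 0, 0], [0, 0, 0], 35],
  ],
)

```text
time: 10.9
ee_pos: [0.5067, -0.1269, 0.0386]
orientation: [0.0, 0.996, 0.094, 0.0]
force: [-1.5, 1.2, 4.5]
width: 0.0349
finger_force: 4.6
```

Request:
step_arm(
  series=[
    [[0, 0, -1], [0, 0, 0], 35],
    [[0, 0, 0], [0, 0, 0], 35],
    [[0, 0, 0], [0, 0, 0], 35],
  ],
)

```text
time: 11.2
ee_pos: [0.5068, -0.1269, 0.0377]
orientation: [0.0, 0.996, 0.094, 0.001]
force: [-1.6, 0.1, 6.2]
width: 0.0352
finger_force: 4.7
```

```bash
python3 - <<'E'
from h import *
s=eyes.capture("scene")
a=cv2.resize(s["image"][205:245,330:375,::-1],(450,400),interpolation=3);b=cv2.resize(s["image"][225:265,380:415,::-1],(350,400),interpolation=3)
cv2.imwrite("pics/f1.png",np.hstack([a,b]))
o=telemetry.get_obs();print(o["ee_pos"],o["force"],o["time"],o["width"],o["finger_force"])
E
```

```text
[ 0.5068077  -0.12689031  0.03767472] [0.03164559 2.12027857 5.95229152] 11.25 0.0349039453279601 4.74315297010989
```

View pics/f1.png

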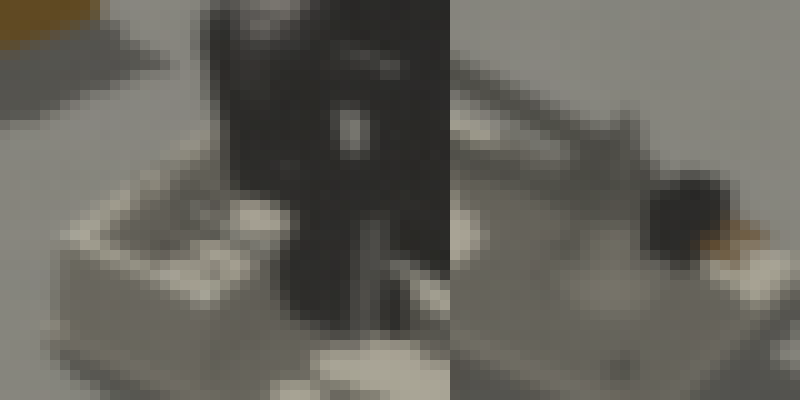

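The pin stands about 7 px above the ring, which matches fully down, and a disc is visible in the trough at (205,210). Before squeezing, I'll probe sideways play in small steps to centre the eye on the pin.

Request:
step_arm(
  series=[
    [[-0.2, 1, 1], [0, 0, 0], 35],
    [[0, 0, 0], [0, 0, 0], 35],
    [[0, 0, 0], [0, 0, 0], 35],
  ],
)

```text
time: 11.55
ee_pos: [0.5059, -0.1258, 0.0379]
orientation: [-0.0, 0.996, 0.094, -0.0]
force: [-1.1, 0.1, -0.6]
width: 0.035
finger_force: 4.2
```

Request:
step_arm(
  series=[
    [[-0.2, 1, 0], [0, 0, 0], 35],
    [[0, 0, 0], [0, 0, 0], 35],
    [[0, 0, 0], [0, 0, 0], 35],
  ],
)

```text
time: 11.85
ee_pos: [0.5059, -0.1249, 0.0381]
orientation: [0.0, 0.996, 0.094, -0.0]
force: [0.7, -0.3, -1.0]
width: 0.0351
finger_force: 4.2
```

Request:
step_arm(
  series=[
    [[0.2, -1, 0], [0, 0, 0], 35],
    [[0.2, -1, 0], [0, 0, 0], 35],
    [[0.2, -1, 0], [0, 0, 0], 35],
    [[0, 0, 0], [0, 0, 0], 35],
    [[0, 0, 0], [0, 0, 0], 35],
  ],
)

```text
time: 12.35
ee_pos: [0.5065, -0.1279, 0.0381]
orientation: [0.0, 0.996, 0.094, -0.0]
force: [0.9, -0.0, -0.7]
width: 0.0352
finger_force: 4.3
```

Request:
step_arm(
  series=[
    [[0.2, -1, 0], [0, 0, 0], 35],
    [[0, 0, 0], [0, 0, 0], 35],
    [[0, 0, 0], [0, 0, 0], 35],
  ],
)

```text
time: 12.65
ee_pos: [0.5067, -0.1289, 0.0382]
orientation: [0.0, 0.996, 0.094, 0.0]
force: [0.7, 0.3, -1.1]
width: 0.0348
finger_force: 4.2
```

Request:
step_arm(
  series=[
    [[0.2, -1, 0], [0, 0, 0], 35],
    [[0, 0, 0], [0, 0, 0], 35],
    [[0, 0, 0], [0, 0, 0], 35],
  ],
)

```text
time: 12.95
ee_pos: [0.5068, -0.1298, 0.0381]
orientation: [-0.0, 0.996, 0.094, -0.0]
force: [-0.6, 1.3, -1.0]
width: 0.0347
finger_force: 4.2
```

Request:
step_arm(
  series=[
    [[-0.4, 2, 0], [0, 0, 0], 35],
    [[-0.4, 2, 0], [0, 0, 0], 35],
    [[-0.2, 1, 0], [0, 0, 0], 35],
    [[0, 0, 0], [0, 0, 0], 35],
    [[0, 0, 0], [0, 0, 0], 35],
  ],
)

```text
time: 13.45
ee_pos: [0.506, -0.1249, 0.0382]
orientation: [0.0, 0.996, 0.094, 0.0]
force: [0.4, 0.1, 0.0]
width: 0.0353
finger_force: 4.3
```

Request:
step_arm(
  series=[
    [[-0.2, 1, 0], [0, 0, 0], 35],
    [[0, 0, 0], [0, 0, 0], 35],
    [[0, 0, 0], [0, 0, 0], 35],
  ],
)

```text
time: 13.75
ee_pos: [0.5058, -0.1241, 0.0382]
orientation: [0.0, 0.996, 0.094, 0.0]
force: [0.5, -0.3, -0.2]
width: 0.0352
finger_force: 4.3
```

Request:
step_arm(
  series=[
    [[-0.2, 1, 0], [0, 0, 0], 35],
    [[0, 0, 0], [0, 0, 0], 35],
    [[0, 0, 0], [0, 0, 0], 35],
  ],
)

```text
time: 14.05
ee_pos: [0.5056, -0.1229, 0.0382]
orientation: [0.0, 0.996, 0.094, 0.0]
force: [-0.2, -1.0, -1.1]
width: 0.0353
finger_force: 4.3
```

Request:
step_arm(
  series=[
    [[-0.2, 1, 0], [0, 0, 0], 35],
    [[0, 0, 0], [0, 0, 0], 35],
    [[0, 0, 0], [0, 0, 0], 35],
  ],
)

```text
time: 14.35
ee_pos: [0.5053, -0.1218, 0.0381]
orientation: [0.0, 0.996, 0.094, 0.0]
force: [1.5, -0.8, -1.4]
width: 0.035
finger_force: 4.3
```

```bash
python3 - <<'E'
from h import *
for i in range(3):
    eyes.capture("scene"); o=telemetry.get_obs();print(o["ee_pos"],o["force"],o["torque"])
E
```

```text
[ 0.50533186 -0.12184582  0.03815514] [-0.28588548 -0.68484996 -1.0712847 ] [-0.25340813 -0.09814489  0.08836053]
[ 0.5053332  -0.12186241  0.03814012] [-0.09204754 -1.59375292 -0.67324009] [-0.15152212 -0.15441971  0.08316902]
[ 0.50534773 -0.12184922  0.03817324] [ 0.65692877 -1.83200446 -0.02086458] [-0.26802995 -0.15846849  0.09575341]
```

Contact appears at about y = −0.1298 and −0.1222, so the centre is about −0.1262. Re-centring, seating lightly, then squeezing to 30 mm.

Request:
step_arm(
  series=[
    [[0.4, -2.2, 0], [0, 0, 0], 35],
    [[0.4, -2.2, 0], [0, 0, 0], 35],
    [[0, 0, -1], [0, 0, 0], 35],
    [[0, 0, 0], [0, 0, 0], 35],
    [[0, 0, 0], [0, 0, 0], 35],
  ],
)

```text
time: 15.0
ee_pos: [0.5063, -0.1266, 0.0374]
orientation: [0.0, 0.996, 0.094, 0.0]
force: [-1.1, -1.0, 4.4]
width: 0.0345
finger_force: 4.6
```

Request:
step_arm(
  series=[
    [[0, 0, 0], [0, 0, 0], 34],
    [[0, 0, 0], [0, 0, 0], 33],
    [[0, 0, 0], [0, 0, 0], 32],
    [[0, 0, 0], [0, 0, 0], 31.2],
    [[0, 0, 0], [0, 0, 0], 31.2],
  ],
)

```text
time: 15.5
ee_pos: [0.5066, -0.1264, 0.0377]
orientation: [0.0, 0.996, 0.094, 0.0]
force: [-1.1, -1.0, 6.6]
width: 0.0312
finger_force: 5.8
```

Request:
step_arm(
  series=[
    [[0, 0, 0], [0, 0, 0], 30.6],
    [[0, 0, 0], [0, 0, 0], 30],
    [[0, 0, 0], [0, 0, 0], 30],
    [[0, 0, 0], [0, 0, 0], 30],
    [[0, 0, 0], [0, 0, 0], 30],
  ],
)

```text
time: 16.0
ee_pos: [0.5068, -0.1264, 0.0378]
orientation: [0.0, 0.996, 0.094, 0.001]
force: [-0.8, -0.8, 7.8]
width: 0.03
finger_force: 6.8
```

Width is 30.0 mm at 6.8 N, close to the 6.4 N expected. Now the last picture and a hold.

```bash
python3 - <<'E'
from h import *
L=[]
for i in range(6):
    s=eyes.capture("scene"); L.append(s["image"].astype(float))
s["image"]=np.mean(L,0).astype(np.uint8)
a=cv2.resize(s["image"][205:245,330:370,::-1],(480,480),interpolation=3);b=cv2.resize(s["image"][225:265,385:411,::-1],(312,480),interpolation=3)
# expected faces for ideal pose: midpoint & +-5mm at disc centre height
w=.188; u=np.array([np.cos(w),np.sin(w),0]); v=np.array([-u[1],u[0],0]); o=telemetry.get_obs()
m=np.array([.4362,-.141,.036])+.118*u
print("ideal faces px",proj(s,[m+.005*v,m-.005*v]),"crop",(proj(s,[m+.005*v,m-.005*v])-[330,205]+.5)*12)
for l in("face_l","face_r","marks","eye","seat"):
    print(l,[(np.round(q["xy"],1),round(q["conf"],2)) for q in eyes.mark_of(s,l)[:2]])
cv2.imwrite("pics/g1.png",np.hstack([a,b])); print(o["width"],o["finger_force"],o["force"],o["time"])
E
```

```text
ideal faces px [[350.35673155 224.05258343]
 [352.80263227 222.24342049]] crop [[250.28077859 234.63100111]
 [279.63158729 212.92104589]]
face_l [(array([349.8, 224.1]), 0.87)]
face_r [(array([349.8, 224.1]), 0.87)]
marks [(array([353. , 222.4]), 0.9)]
eye [(array([394.9, 240.8]), 0.86), (array([151.5, 341.5]), 0.68)]
seat [(array([396., 241.]), 0.77)]
0.030259902989241468 6.75528310239315 [-0.54672687 -1.04857443  7.6083902 ] 16.3
```

View pics/g1.png

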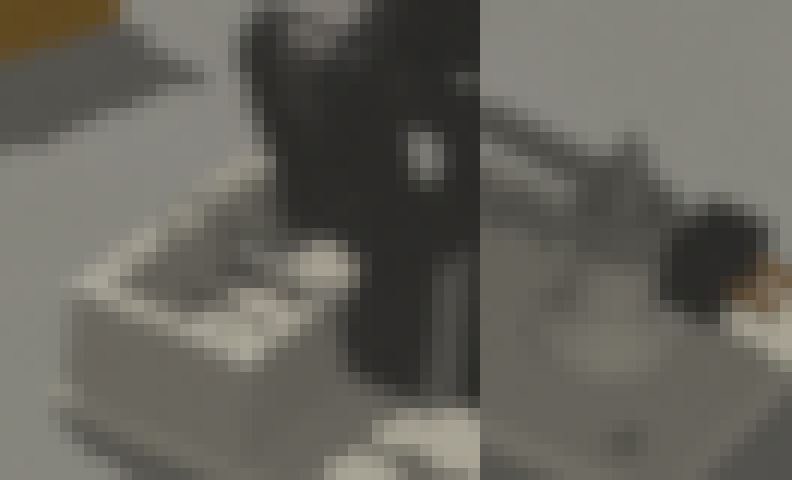

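Request:
step_arm(
  series=[
    [[0, 0, 0], [0, 0, 0], 30],
    [[0, 0, 0], [0, 0, 0], 30],
    [[0, 0, 0], [0, 0, 0], 30],
    [[0, 0, 0], [0, 0, 0], 30],
    [[0, 0, 0], [0, 0, 0], 30],
  ],
)

```text
time: 17.05
ee_pos: [0.5068, -0.1264, 0.0378]
orientation: [0.0, 0.996, 0.094, 0.001]
force: [-1.2, -1.7, 7.9]
width: 0.0299
finger_force: 6.8
```

Request:
step_arm(
  series=[
    [[0, 0, 0], [0, 0, 0], 30],
    [[0, 0, 0], [0, 0, 0], 30],
    [[0, 0, 0], [0, 0, 0], 30],
    [[0, 0, 0], [0, 0, 0], 30],
    [[0, 0, 0], [0, 0, 0], 30],
  ],
)

```text
time: 17.55
ee_pos: [0.5068, -0.1264, 0.0378]
orientation: [0.0, 0.996, 0.094, 0.001]
force: [-0.5, -0.2, 7.5]
width: 0.0302
finger_force: 6.8
```

Request:
step_arm(
  series=[
    [[0, 0, 0], [0, 0, 0], 30],
    [[0, 0, 0], [0, 0, 0], 30],
    [[0, 0, 0], [0, 0, 0], 30],
    [[0, 0, 0], [0, 0, 0], 30],
    [[0, 0, 0], [0, 0, 0], 30],
  ],
)

```text
time: 18.05
ee_pos: [0.5068, -0.1264, 0.0378]
orientation: [0.0, 0.996, 0.094, 0.001]
force: [-1.5, -0.3, 7.1]
width: 0.03
finger_force: 6.8
```

Request:
step_arm(
  series=[
    [[0, 0, 0], [0, 0, 0], 30],
    [[0, 0, 0], [0, 0, 0], 30],
    [[0, 0, 0], [0, 0, 0], 30],
    [[0, 0, 0], [0, 0, 0], 30],
    [[0, 0, 0], [0, 0, 0], 30],
  ],
)

```text
time: 18.55
ee_pos: [0.5067, -0.1264, 0.0378]
orientation: [0.0, 0.996, 0.094, 0.001]
force: [-1.4, -0.8, 6.8]
width: 0.0301
finger_force: 6.8
```

The left disc is in the trough near its expected pixel: the network gives (349.8,224.1) and the prediction is (350.4,224.1). One numeric check of the chamber's yaw and lateral position from the stored top image's plate edges will confirm the faces' placing.

```bash
python3 - <<'E'
from h import *
T=eyes.capture("top"); g=cv2.GaussianBlur(cv2.imread("pics/top0.png",0),(3,3),0).astype(float)
ch=chamber(.4362+.055*np.cos(.1885),-.141+.055*np.sin(.1885),.1885)
# sample brightness profiles across y at several local x, find both plate-top edges (z=10) in local mm
for side,rng in((1,np.arange(28,46,.25)),(-1,np.arange(28,46,.25))):
    R=[]
    for x in np.arange(-80,20,4):
        uv=proj(T,ch(np.c_[x+0*rng,side*rng,10+0*rng])).astype(np.float32)
        v=cv2.remap(g.astype(np.float32),uv[:,0].reshape(1,-1),uv[:,1].reshape(1,-1),cv2.INTER_LINEAR)[0]
        R.append((x,rng[np.argmin(np.gradient(v))]))
    R=np.array(R); k=np.polyfit(R[:,0],R[:,1]*side,1); print(side,"slope deg",np.degrees(k[0]),"y at post",np.polyval(k,-55),"y at marks",np.polyval(k,63),"sd",np.std(R[:,1]*side-np.polyval(k,R[:,0])))
tcp=telemetry.get_obs()["ee_pos"]; w=.1885
d=tcp-ch([0,0,0])[0]; print("TCP in chamber", np.cos(w)*d[0]+np.sin(w)*d[1], -np.sin(w)*d[0]+np.cos(w)*d[1])
E
```

```text
1 slope deg 0.8869827405390617 y at post 34.49394230769229 y at marks 36.320673076923065 sd 0.8096960493343734
-1 slope deg 0.7217064534820948 y at post -36.32971153846153 y at marks -34.843365384615375 sd 0.44876754304685146
TCP in chamber 0.01704783015435035 0.0011030036664401934
```

The chamber yaw is about 0.8° more than assumed. That puts the faces within roughly 2 mm of their lines, inside the 3 mm tolerance. The hold was steady for over 2 s, so I'm handing in.

```bash
python3 -c "
from workcell import ticket
print(ticket.hand_in())"
```

```text
the job is handed in; nothing more can be done
None
```

I handed the job in with the tool hung on the post and its grips held steady at 30.0 mm (about 6.8 N) for over two seconds, which by your figures is a 10 mm gap; the gap was not measured directly, the discs' inner faces are estimated within about 2 mm of their lines, and the hand-in returned no verdict.

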